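Load the bamboo straightening press

TASK

Load the straightening press: lay the three bamboo handle blanks in the grooves of the grooved board, each centred along its groove, with the dark one, which needs the most pressing, in the middle between the two pale ones. Then lower the pressing board over the two guide pins so that it lies flat on all three blanks, and stand the brass weight upright on the middle of its cleat. Leave the green tin and the comb where they are.

Things in the scene. Friction and masses are not known exactly. Their poses are not given: they have to be found in the camera images.
- groove_board: Fixed grooved board, pale wood with dark ribs, 130 (x) x 200 (y) mm. Origin: centre of underside. Open-ended grooves run along y at x = -40, 0, +40 mm; floor at z 12 mm, 15 wide, 22 wide at the rib tops (z 18). Ribs stand at |y| 30 to 96 mm only; the middle is bare at z 12: room for fingers beside a blank. Steel guide pins, 8 mm thick, tops at z 42, at (x, y) = (20, 62) and (-20, -62) mm.
- press_board: Loose pressing board, dark wood. Origin: centre of underside. Plate 112 (x) x 150 (y) x 10 mm; cleat on it across the middle, 112 (x) x 50 (y), top at z 32 mm: grip its long sides (facing +-y). Open notches 20 wide, 25 deep: at x = +20 in the +y end, x = -20 in the -y end. Centred over the grooved board, axes alike or half a turn off, it clears the pins by 6 mm and lies 23 mm up.
- dark_blank: The dark red-brown bamboo handle blank, loose: a rod 11 mm thick and 180 mm long, lying along its y axis. Origin: middle of its length, on its underside.
- pale_blank_a: A pale yellow bamboo handle blank, loose: a rod 11 mm thick and 172 mm long, lying along its y axis. Origin: middle of its length, on its underside. The two pale blanks are interchangeable.
- pale_blank_b: The other pale yellow bamboo handle blank, loose: 11 mm thick and 170 mm long, lying along its y axis. Origin: middle of its length, on its underside.
- weight: Round brass weight, loose, 0.3 kg, standing upright: body 45 mm across, 36 mm high over the knob on top. Origin: centre of its underside. Grip it low round the 45 mm body (tips near its foot); fingers slip off the knob and the sloping shoulder.
- green_tin: Bystander: small flat green tin, 62 (x) x 89 (y) x 24 mm, lying flat. Origin: centre of its underside. Not to be moved.
- comb: Bystander: red-brown wooden comb, 29 (x) x 70 (y) x 8 mm, lying flat. Origin: centre of its underside. Not to be moved.
Not all that is in view belongs to the job. What is shaped like the weight but blue or pink is not meant.

How it is judged:
On the way, in this order (a step that is already met when the one before it is completed fails the run):
1. the three blanks lie in their grooves, the dark one in the middle (x of dark_blank in the frame of groove_board between -0.009 and 0.009 m and y of dark_blank in the frame of groove_board between -0.02 and 0.02 m and z of dark_blank in the frame of groove_board below 0.026 m and angle between the y axis of dark_blank and the y axis of groove_board, either way round below 0.1 rad and ((x of pale_blank_a in the frame of groove_board between -0.049 and -0.031 m and y of pale_blank_a in the frame of groove_board between -0.02 and 0.02 m and z of each of pale_blank_a, pale_blank_b in the frame of groove_board below 0.026 m and angle between the y axis of each of pale_blank_a, pale_blank_b and the y axis of groove_board, either way round below 0.1 rad and x of pale_blank_b in the frame of groove_board between 0.031 and 0.049 m and y of pale_blank_b in the frame of groove_board between -0.02 and 0.02 m) or (x of pale_blank_a in the frame of groove_board between 0.031 and 0.049 m and y of pale_blank_a in the frame of groove_board between -0.02 and 0.02 m and z of each of pale_blank_a, pale_blank_b in the frame of groove_board below 0.026 m and angle between the y axis of each of pale_blank_a, pale_blank_b and the y axis of groove_board, either way round below 0.1 rad and x of pale_blank_b in the frame of groove_board between -0.049 and -0.031 m and y of pale_blank_b in the frame of groove_board between -0.02 and 0.02 m))), for 0.2 s.
2. the pressing board lies flat on the blanks, over the pins (z of press_board in the frame of groove_board between 0.02 and 0.026 m and horizontal distance between press_board and groove_board below 0.012 m and angle between press_board's own z axis and vertical below 0.04 rad and angle between the y axis of press_board and the y axis of groove_board, either way round below 0.15 rad), for 0.2 s.
At the end, for the whole second after the job is handed in: Dark blank in the middle groove, pale ones in the outer grooves (9 mm across, 20 mm along, 0.1 rad); pressing board flat on all three over the pins (centre within 12 mm, height 3 mm, tilt 0.04, yaw 0.15 rad); weight upright on the cleat within 15 mm of its middle; all released and at rest (all of step 1 and all of step 2 and z of weight in the frame of press_board between 0.029 and 0.035 m and horizontal distance between weight and press_board below 0.015 m and angle between weight's own z axis and vertical below 0.08 rad and linear speed of each of press_board, weight, dark_blank, pale_blank_a, pale_blank_b below 0.02 m/s); the robot touches nothing.
It fails at once if the green tin or the comb is moved more than 20 mm (distance of any of green_tin, comb from where it was at the start of the episode above 0.02 m).
It also fails if it takes over 112 s, if anything falls off the work surface, if the arm or the gripper's body presses on something with over 40 N, if the wrist force passes 120 N, or if a joint passes its speed limit or range.

ROBOT

A 7-joint arm with a two-finger parallel gripper is mounted at the origin on a cart in front of the work surface, level with it; the furniture and walls round the work are solid. World frame = base frame: x ahead of the robot, y to its left, z up, the work surface at z = 0. Lengths are in m, angles in rad, forces in N, time in s.
With the tool pointing down it reaches from about 0.4 to 0.925 m from the base axis. Payload 5.6 kg.
Tool frame: the origin (TCP) lies on the mounting face of the last link; the fingertips stand 173 mm ahead of it and the grasp point (between the pads) lies 155 mm ahead of it; y points along the fingers, x is the direction in which the jaws open and shut, and the axes are right-handed (so a half turn about y gives the same grasp; the last joint's range is limited). The gripper opens to 85 mm and grips with 20 to 120 N. Pads are 22 mm wide; open, the fingers measure 114 mm over their backs; the gripper's body (76 mm by 85 mm) begins 54 mm behind the grasp point. The pads swing forward as they close: fully open they stand 13 mm farther back than shut.
Start: joints at [-1.37, 0.468, -0.012, 1.603, 0.006, 1.071, -0.056], TCP at [0.157, 0.631, 0.405] pointing down, gripper open.
Joint ranges: [-2.53, 2.53], [-0.31, 2.02], [-1.57, 1.55], [0.28, 2.44], [-1.29, 4.43], [0.15, 1.84], [-2.92, 2.92]. Speed limits (rad/s): [2.57, 2.57, 3.14, 3.14, 3.14, 3.14, 3.14].

INTERFACE

Orientations are given as a unit quaternion [w, x, y, z].
In Python, from plant import env gives the robot as it stands. The module is installed in compiled form; this text tells all that it offers.
- The arm moves only by the tool jog_arm, never from a script. Its argument "steps" is a list of rows, each a list of 5 numbers: the shift along the tool's x, y, z in m, then the turn about the tool's y in degrees, then the opening, from 0 (shut) to 1 (fully open). In form: [[dx, dy, dz, spin, claw], ...]. A call has 1 to 20 rows; each row shifts and turns the commanded pose from where the row before left it, along the tool's axes as they then stand; what a row does not reach is not made up. A row lasts 1/12 s, in which the tool goes at most 41.7 mm and 7.16 degrees, less where a joint would pass 70% of its speed; a pose out of reach is approached as far as the arm can. A call is refused whole if a number of a shift passes 0.0417 or a number of a turn 7.16, either way. A call with a gripper value outside its range is refused whole. The fingers move at their own pace and stop on an object; "newtons" is the grip in N (left out, the last holds). Time passes only in rows, so rows that do not move let the fingers close. It gives the time, the measured TCP pose, the force and the opening at its end, in the units of the state.
- env.read_state(): the state, without advancing time (a new reading comes with each control period).
- env.camera(name): name is "scene" or "top"; returns a dict with "image" (384x512x3 uint8, red, green, blue), "fovy" (degrees; the focal length in pixels is half the picture's height over the tangent of half this angle, whatever the lens; pixels are square), "cx", "cy" (the principal point, pixels), "extrinsics" (4x4, takes a point from world to camera coordinates). Camera axes: x right, y down, z forward; pixel columns grow to the right and rows downward; lengths in m; the calibration is good to about 2 mm. A picture is of the moment at which its call begins. There is no depth.
- env.close_job(): hands the job in, once; it reports no verdict.
The state is a dict: "clock": time; "qpos": joint angles; "joint_vel": joint speeds; "joint_efforts": joint torques, N m; "ee_pos": TCP position; "tcp_rot": TCP orientation; "ft_force": force on the tool from outside, world axes, zero at the start; "wrist_torque": the same for the moment, N m; "width": finger opening in m.
Only numpy, scipy, OpenCV 4.12 (cv2) and the standard library are available. Lean on these libraries where they do the work, as an engineer would, in place of code of your own. Each camera call takes 0.05 s, during which the arm holds its last target. There are 200 camera calls.

## Working session

There is one attempt and no reset: what is moved stays moved. The work goes in short steps, Python scripts to look and compute and a tool call to move; the robot and the scene stay as the last step left them, time stands still between calls to the robot, and variables do not carry over. Pictures are saved under pics/ and viewed, about 12 in all and at most 16, crops included, and the job is handed in when it is done.

Besides the shell and the picture viewer there is one more tool, called as name(argument=value, ...), one argument or row to a line, values as JSON. jog_arm: Moves the arm, as the interface text tells. Its arguments: {"type":"object","properties":{"steps":{"type":"array"},"newtons":{"type":"number"}},"required":["steps"]}

```bash
mkdir -p pics && cat > h.py <<'E'
import numpy as np, cv2
from plant import env
def cam(n):
    c=env.camera(n); im=c["image"]; H=im.shape[0]
    f=H/2/np.tan(np.radians(c["fovy"])/2)
    return dict(im=im,f=f,cx=c["cx"],cy=c["cy"],E=np.array(c["extrinsics"]))
def ray(c,u,v,z):
    R=c["E"][:3,:3];t=c["E"][:3,3];o=-R.T@t
    d=R.T@np.array([(u-c["cx"])/c["f"],(v-c["cy"])/c["f"],1])
    return o+d*(z-o[2])/d[2]
def proj(c,p):
    q=c["E"][:3,:3]@np.array(p)+c["E"][:3,3]
    return c["cx"]+c["f"]*q[0]/q[2],c["cy"]+c["f"]*q[1]/q[2]
def save(c,name,crop=None,s=1):
    im=c["im"] if crop is None else c["im"][crop[1]:crop[3],crop[0]:crop[2]]
    cv2.imwrite("pics/"+name+".png",cv2.resize(im[...,::-1],None,fx=s,fy=s,interpolation=cv2.INTER_CUBIC))
E
python3 - <<'E'
from h import *
s=env.read_state();print(s)
for n in("top","scene"):
    c=cam(n);save(c,n+"0",s=1.5);print(n,c["f"],c["cx"],c["cy"],c["E"].round(4).tolist())
E
```

```text
{'clock': 0.0, 'qpos': array([-1.37001793,  0.46842378, -0.01162444,  1.60362067,  0.00599125,
        1.07139508, -0.05629092]), 'joint_vel': array([ 7.78818660e-05,  7.75628269e-04, -2.70963705e-04, -1.57028765e-03,
       -2.60359078e-04, -1.01583724e-03,  1.63942223e-03]), 'joint_efforts': array([-6.08344944e-04, -5.32403290e+01,  2.14606407e-02, -2.51308018e+01,
        1.14642180e-02,  8.07227741e-03,  1.06458842e-05]), 'ee_pos': array([0.15686521, 0.63053542, 0.40370903]), 'tcp_rot': array([-0.5566686 ,  0.55751659,  0.43500497, -0.43596559]), 'ft_force': array([-0.03882195,  0.1608227 , -0.09963705]), 'wrist_torque': array([-0.0213595 ,  0.00753933, -0.02065179]), 'width': 0.08544506667616708}
top 429.75432872314286 269.2671342066021 192.99293615287823 [[-0.0238, -0.9993, -0.0285, 0.08], [-0.9966, 0.0259, -0.0784, 0.5648], [0.0791, 0.0265, -0.9965, 1.1629], [0.0, 0.0, 0.0, 1.0]]
scene 434.14707964780627 256.5600764273522 196.76540962314107 [[0.8495, -0.5275, -0.0096, -0.462], [-0.4028, -0.6367, -0.6576, 0.2932], [0.3407, 0.5625, -0.7533, 1.2481], [0.0, 0.0, 0.0, 1.0]]
```

View pics/top0.png

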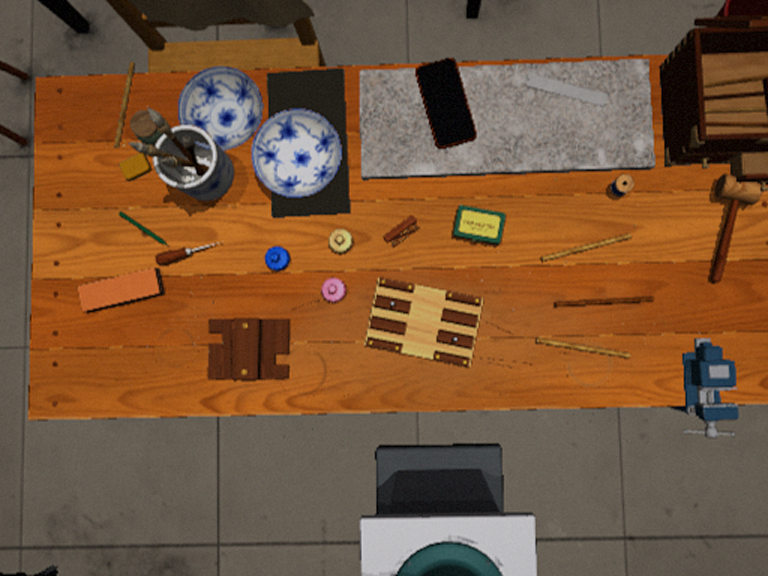

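View pics/scene0.png

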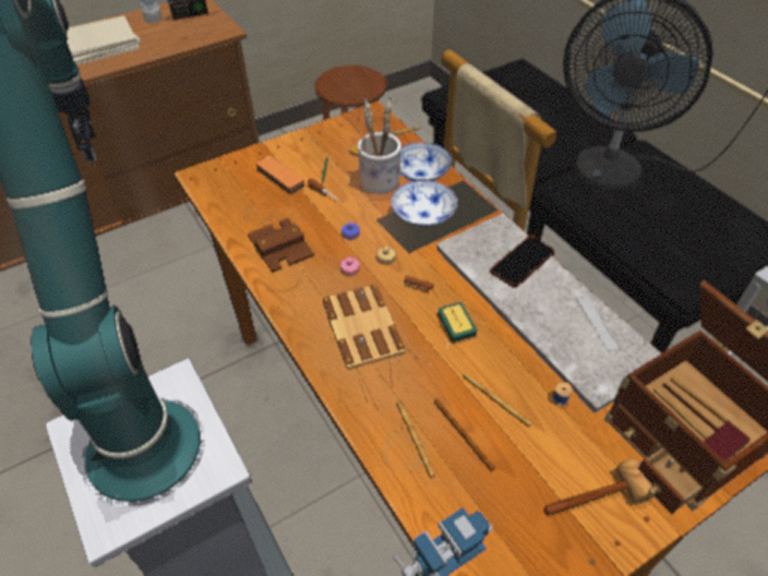

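The top view (shown at 1.5x) has the grooved board at (425,322) and the press board at (249,350). The blanks are pale (586,248), dark (603,301) and pale (583,348). The brass weight is at (340,240), the comb at (401,231) and the tin at (480,225). Next I'll measure them on rectified planes.

```bash
cat >> h.py <<'E'
# rectified view: 1 px = s m, image col -> -y, row -> -x
def rect(c,x0,x1,y0,y1,z,s=0.001):
    w=int((y1-y0)/s);h=int((x1-x0)/s)
    src=np.float32([proj(c,(x1,y1,z)),proj(c,(x1,y0,z)),proj(c,(x0,y0,z)),proj(c,(x0,y1,z))])
    M=cv2.getPerspectiveTransform(src,np.float32([[0,0],[w,0],[w,h],[0,h]]))
    return cv2.warpPerspective(c["im"],M,(w,h),flags=cv2.INTER_CUBIC)
E
python3 - <<'E'
from h import *
c=cam("top")
def b(u,v,z): return ray(c,u/1.5,v/1.5,z).round(3)
for n,u,v,z in(("board",425,322,.012),("paleU",586,248,.006),("dark",603,301,.006),("paleL",583,348,.006),("press",249,350,.02),("weight",340,240,.03),("comb",401,231,.008),("tin",480,225,.024),("pin1",455,339,.042),("pin2",392,303,.042)):print(n,b(u,v,z))
o=b(425,322,.012)
r=rect(c,o[0]-.13,o[0]+.13,o[1]-.15,o[1]+.15,.012);
p=b(249,350,.02); r2=rect(c,p[0]-.13,p[0]+.13,p[1]-.15,p[1]+.15,.01)
q=b(595,300,.006); r3=rect(c,q[0]-.13,q[0]+.13,q[1]-.15,q[1]+.15,.006)
w=b(340,240,.03); r4=rect(c,w[0]-.13,w[0]+.13,w[1]-.15,w[1]+.15,.0)
print(o,p,q,w)
cv2.imwrite("pics/r.png",np.vstack([np.hstack([r,r2]),np.hstack([r3,r4])])[...,::-1])
E
```

```text
board [0.506 0.029 0.012]
paleU [ 0.637 -0.274  0.006]
dark [ 0.537 -0.301  0.006]
paleL [ 0.451 -0.261  0.006]
press [0.462 0.354 0.02 ]
weight [0.661 0.182 0.03 ]
comb [0.678 0.069 0.008]
tin [ 0.682 -0.078  0.024]
pin1 [ 0.474 -0.024  0.042]
pin2 [0.541 0.088 0.042]
[0.506 0.029 0.012] [0.462 0.354 0.02 ] [ 0.539 -0.287  0.006] [0.661 0.182 0.03 ]Traceback (most recent call last):
  File "<stdin>", line 11, in <module>
    return _nx.concatenate(arrs, 0, dtype=dtype, casting=casting)
           ~~~~~~~~~~~~~~~^^^^^^^^^^^^^^^^^^^^^^^^^^^^^^^^^^^^^^^
ValueError: all the input array dimensions except for the concatenation axis must match exactly, but along dimension 1, the array at index 0 has size 600 and the array at index 1 has size 598
```

```bash
sed -i 's/w=int((y1-y0)\/s);h=int((x1-x0)\/s)/w=round((y1-y0)\/s);h=round((x1-x0)\/s)/' h.py
python3 - <<'E'
from h import *
c=cam("top")
L=[(.506,.029,.012),(.462,.354,.01),(.539,-.287,.006),(.661,.182,0)]
R=[rect(c,x-.13,x+.13,y-.15,y+.15,z) for x,y,z in L]
im=np.vstack([np.hstack(R[:2]),np.hstack(R[2:])])
cv2.imwrite("pics/r.png",im[...,::-1])
hsv=cv2.cvtColor(im,cv2.COLOR_RGB2HSV)
for n,(x,y) in dict(wood=(150,10),boardpale=(150,130),rib=(110,140),paleU=(137,291+260-260),weight=(450,390),table2=(450,30)).items(): print(n,hsv[y,x])
E
```

```text
wood [ 14 198 183]
boardpale [ 18 140 198]
rib [ 10 211  87]
paleU [ 18 171 177]
weight [ 16 139 125]
table2 [ 12 212 154]
```

View pics/r.png

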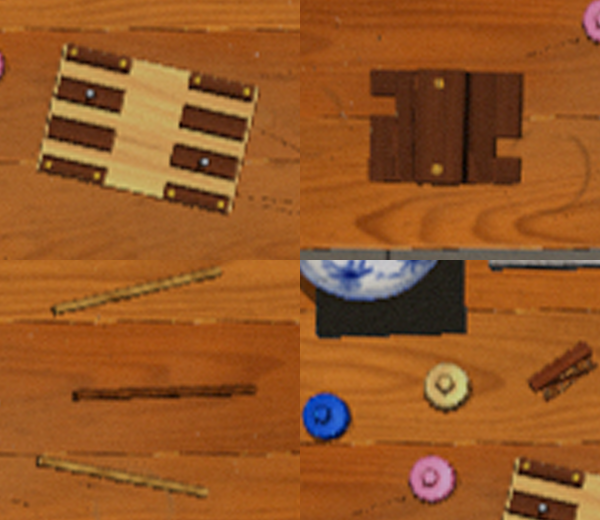

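The rectified mosaic (1 mm per px) shows the board's corners at about (66,44), (258,87), (231,212) and (38,170). It is turned about -0.22 rad. The press board is nearly square to the axes, its left notch toward +x, so it can go on without a half turn.

```bash
cat > meas.py <<'E'
from h import *
import sys
def comps(c,x,y,z,fn,amin,hx=.13,hy=.15):
    r=rect(c,x-hx,x+hx,y-hy,y+hy,z,.0005); h=cv2.cvtColor(r,cv2.COLOR_RGB2HSV).astype(int)
    m=fn(h).astype(np.uint8)*255; m=cv2.morphologyEx(m,cv2.MORPH_CLOSE,np.ones((5,5)))
    out=[]
    for k in cv2.findContours(m,cv2.RETR_EXTERNAL,cv2.CHAIN_APPROX_NONE)[0]:
        if cv2.contourArea(k)*.25e-6>amin:
            b=cv2.boxPoints(cv2.minAreaRect(k)); P=np.c_[x+hx-b[:,1]*.0005,y+hy-b[:,0]*.0005]
            e=[P[1]-P[0],P[2]-P[1]]; l=max(e,key=np.linalg.norm); l=l*np.sign(l[1])
            out.append((P.mean(0).round(4),np.sort([np.linalg.norm(v) for v in e]).round(4),round(float(np.arctan2(-l[0],l[1])),3)))
    return out
E
python3 - <<'E'
from meas import *
c=cam("top")
pale=lambda h:(h[...,1]<182)&(h[...,2]>90)
dark=lambda h:(h[...,2]<115)
print("board pale|rib",comps(c,.506,.029,.012,lambda h:(pale(h)|dark(h)),.001,.1,.13))
print("pale",comps(c,.539,-.287,.006,pale,.0004))
print("dark",comps(c,.539,-.287,.006,dark,.0004,.05))
print("press",comps(c,.462,.354,.01,dark,.002,.09,.12))
print("weight z15",comps(c,.661,.182,.015,lambda h:(h[...,1]<165)&(h[...,2]>60),.0004,.04,.04))
print("dark2",comps(c,.539,-.287,.006,lambda h:h[...,2]<125,.0002,.05))
E
```

```text
board pale|rib [(array([0.5039, 0.0288], dtype=float32), array([0.1403, 0.2121], dtype=float32), -0.217)]
pale [(array([ 0.6444, -0.2961], dtype=float32), array([0.0087, 0.0847], dtype=float32), 0.24)]
dark [(array([ 0.5362, -0.3002], dtype=float32), array([0.0138, 0.1838], dtype=float32), 0.026)]
press [(array([0.4645, 0.3586], dtype=float32), array([0.117 , 0.1543], dtype=float32), -0.019)]
weight z15 [(array([0.6631, 0.184 ], dtype=float32), array([0.0446, 0.0458], dtype=float32), 1.446)]
dark2 [(array([ 0.5363, -0.3007], dtype=float32), array([0.0153, 0.1857], dtype=float32), 0.029)]
```

```bash
python3 - <<'E'
from meas import *
c=cam("top")
for t in (15,16):
  print(t,[ (a,b,d) for a,b,d in comps(c,.539,-.287,.006,lambda h:(h[...,0]>=t)&(h[...,2]>90),.0003) if b[1]>.1])
print("pins z42",comps(c,.506,.029,.042,lambda h:(h[...,1]<95)&(h[...,2]>90),.00001,.1,.13))
print("board pale",comps(c,.506,.029,.012,lambda h:(h[...,1]<175)&(h[...,2]>110),.0004,.1,.13))
s=env.read_state();from scipy.spatial.transform import Rotation as R
q=s["tcp_rot"];print(R.from_quat(q[[1,2,3,0]]).as_matrix().round(3), s["clock"])
E
```

```text
15 [(array([ 0.4531, -0.2596], dtype=float32), array([0.0155, 0.1757], dtype=float32), -0.223), (array([ 0.6354, -0.2748], dtype=float32), array([0.0247, 0.1749], dtype=float32), 0.252)]
16 [(array([ 0.4528, -0.26  ], dtype=float32), array([0.0133, 0.1729], dtype=float32), -0.218), (array([ 0.639 , -0.2745], dtype=float32), array([0.011 , 0.1714], dtype=float32), 0.234)]
pins z42 [(array([ 0.4748, -0.0243], dtype=float32), array([0.0065, 0.0065], dtype=float32), 0.0), (array([0.542 , 0.0882], dtype=float32), array([0.0065, 0.007 ], dtype=float32), 0.0)]
board pale [(array([0.508, 0.032], dtype=float32), array([0.1332, 0.2025], dtype=float32), -0.227)]
[[ 0.242 -0.    -0.97 ]
 [ 0.97  -0.001  0.242]
 [-0.001 -1.    -0.   ]] 0.3
```

jog_arm(
  steps=[
    [0,0,0,7,0.5],
    [0,0,0,7,0.5],
    [0,0,0,7,0.5],
    [0,0,0,7,0.5],
    [0,0,0,7,0.5],
    [0,0,0,7,0.5],
    [0,0,0,7,0.5],
    [0,0,0,7,0.5],
    [0,0,0,7,0.5],
    [0,0,0,7,0.5],
    [0,0,0,4.3,0.5],
    [0.037,0,-0.015,0,0.5],
    [0.037,0,-0.015,0,0.5],
    [0.037,0,-0.015,0,0.5],
    [0.037,0,-0.015,0,0.5],
    [0.037,0,-0.015,0,0.5],
    [0.037,0,-0.015,0,0.5],
    [0.037,0,-0.015,0,0.5],
    [0.037,0,-0.015,0,0.5],
    [0.037,0,-0.015,0,0.5],
  ],
  newtons=40,
)

```text
clock: 1.97
ee_pos: [0.4954, 0.505, 0.4048]
tcp_rot: [0.707, -0.707, -0.011, 0.011]
ft_force: [0.1, 0.5, -0.4]
width: 0.0427
```

```bash
cat > go.py <<'E'
from h import *
import sys
# usage: go.py x y z psi_deg(target) -> spin first, then tool shifts
def now():
    s=env.read_state(); w,x,y,z=s["tcp_rot"]
    psi=np.degrees(np.arctan2(2*(x*y+w*z),1-2*(y*y+z*z)))
    return s,psi
def go(x,y,z,psi):
    s,p=now(); spin=(p-psi+180)%360-180; d=np.array([x,y,z])-s["ee_pos"]; a=np.radians(psi)
    print("t %.2f tcp %s psi %.1f w %.4f F %s"%(s["clock"],s["ee_pos"].round(4),p,s["width"],s["ft_force"].round(1)))
    print("spin %.1f then dx %.4f dy %.4f dz %.4f"%(spin,d[0]*np.cos(a)+d[1]*np.sin(a),-d[2],-d[0]*np.sin(a)+d[1]*np.cos(a)))
if __name__=="__main__": go(*map(float,sys.argv[1:5]))
E
python3 go.py .537 -.3015 .26 1.7
```

```text
t 1.97 tcp [0.4954 0.505  0.4048] psi 1.7 w 0.0427 F [ 0.1  0.5 -0.4]
spin 0.0 then dx 0.0176 dy 0.1448 dz -0.8074
```

jog_arm(
  steps=[
    [0.001,0.007,-0.04,0,0.5],
    [0.001,0.007,-0.04,0,0.5],
    [0.001,0.007,-0.04,0,0.5],
    [0.001,0.007,-0.04,0,0.5],
    [0.001,0.007,-0.04,0,0.5],
    [0.001,0.007,-0.04,0,0.5],
    [0.001,0.007,-0.04,0,0.5],
    [0.001,0.007,-0.04,0,0.5],
    [0.001,0.007,-0.04,0,0.5],
    [0.001,0.007,-0.04,0,0.5],
    [0.001,0.007,-0.04,0,0.5],
    [0.001,0.007,-0.04,0,0.5],
    [0.001,0.007,-0.04,0,0.5],
    [0.001,0.007,-0.04,0,0.5],
    [0.001,0.007,-0.04,0,0.5],
    [0.001,0.007,-0.04,0,0.5],
    [0.001,0.007,-0.04,0,0.5],
    [0.001,0.007,-0.04,0,0.5],
    [0,0.007,-0.04,0,0.5],
    [0,0.007,-0.04,0,0.5],
  ],
)

```text
clock: 3.63
ee_pos: [0.5359, -0.295, 0.2643]
tcp_rot: [0.707, -0.707, -0.011, 0.011]
ft_force: [0.0, 1.0, 1.4]
width: 0.0427
```

```bash
python3 go.py .537 -.3015 .177 1.7
```

```text
t 3.63 tcp [ 0.5359 -0.295   0.2643] psi 1.7 w 0.0427 F [0.  1.  1.4]
spin 0.0 then dx 0.0009 dy 0.0873 dz -0.0065
```

jog_arm(
  steps=[
    [0,0.029,-0.003,0,0.5],
    [0,0.029,-0.003,0,0.5],
    [0,0.029,0,0,0.5],
    [0,0,0,0,0.5],
    [0,0,0,0,0],
    [0,0,0,0,0],
    [0,0,0,0,0],
    [0,0,0,0,0],
    [0,0,0,0,0],
    [0,0,0,0,0],
    [0,0,0,0,0],
  ],
)

```text
clock: 4.55
ee_pos: [0.5367, -0.2991, 0.179]
tcp_rot: [-0.707, 0.707, 0.011, -0.01]
ft_force: [-1.1, 0.8, 6.6]
width: 0.0089
```

```bash
python3 go.py .508 .032 .26 -12.9; python3 - <<'E'
from h import *
c=cam("scene");u,v=map(int,proj(c,(.537,-.3,.05)));save(c,"s1",(u-100,v-75,u+100,v+75),3)
E
```

```text
t 4.55 tcp [ 0.5367 -0.2991  0.179 ] psi 1.8 w 0.0089 F [-1.1  0.8  6.6]
spin 14.7 then dx -0.1019 dy -0.0810 dz 0.3164
```

View pics/s1.png

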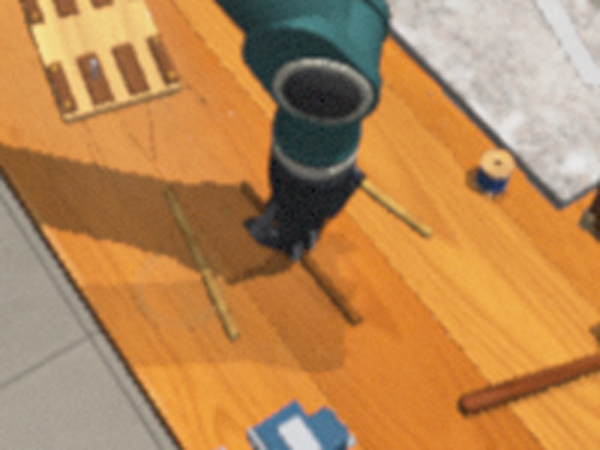

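The scene crop shows the fingers around the middle of the dark rod, at (290,250). The width reads 8.9 mm with an upward push, so the pads are squeezing above the rod's centre. I'll reopen, go 3 mm lower and close again.

jog_arm(
  steps=[
    [0,0,0,0,0.35],
    [0,0,0,0,0.35],
    [0,0.003,-0.002,0,0.35],
    [0,0,0,0,0.35],
    [0,0,0,0,0.35],
  ],
)

```text
clock: 5.02
ee_pos: [0.536, -0.3013, 0.1743]
tcp_rot: [0.707, -0.707, -0.01, 0.011]
ft_force: [-0.1, -0.5, -0.7]
width: 0.0299
```

jog_arm(
  steps=[
    [0,0,0,0,0],
    [0,0,0,0,0],
    [0,0,0,0,0],
    [0,0,0,0,0],
    [0,0,0,0,0],
  ],
)

```text
clock: 5.43
ee_pos: [0.5362, -0.3012, 0.1747]
tcp_rot: [0.707, -0.707, -0.011, 0.011]
ft_force: [-0.0, 0.1, 0.6]
width: 0.0089
```

jog_arm(
  steps=[
    [0,-0.02,0,0,0],
    [0,-0.03,0,0,0],
    [0,-0.035,0,0,0],
    [0,0,0,4.9,0],
    [0,0,0,4.9,0],
    [0,0,0,4.9,0],
    [-0.01,0,0.03,0,0],
    [-0.01,0,0.03,0,0],
    [-0.01,0,0.03,0,0],
    [-0.01,0,0.03,0,0],
    [-0.01,0,0.03,0,0],
    [-0.01,0,0.03,0,0],
    [-0.01,0,0.03,0,0],
    [-0.01,0,0.03,0,0],
    [-0.01,0,0.03,0,0],
    [-0.01,0,0.03,0,0],
    [-0.002,0,0.016,0,0],
    [0,0,0,0,0],
    [0,0,0,0,0],
  ],
)

```text
clock: 7.02
ee_pos: [0.5077, 0.0306, 0.2597]
tcp_rot: [0.703, -0.703, 0.079, -0.079]
ft_force: [-0.6, -0.3, 0.1]
width: 0.0094
```

```bash
python3 go.py .508 .032 .19 -12.9; python3 - <<'E'
from h import *
c=cam("scene");u,v=map(int,proj(c,(.508,.03,.06)));save(c,"s2",(u-90,v-70,u+90,v+80),3.5)
E
```

```text
t 7.02 tcp [0.5077 0.0306 0.2597] psi -12.8 w 0.0094 F [-0.6 -0.3  0.1]
spin 0.1 then dx -0.0001 dy 0.0697 dz 0.0015
```

View pics/s2.png

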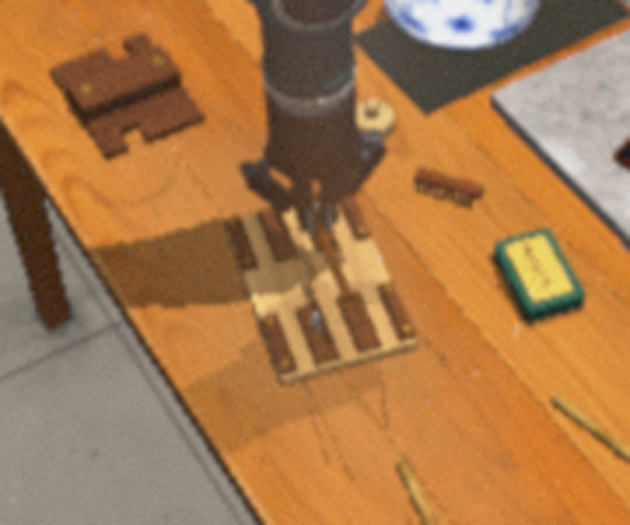

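The dark rod hangs level in the fingers above the board, its near end at (340,292). Lowering it into the groove.

jog_arm(
  steps=[
    [0,0.025,0.001,0,0],
    [0,0.025,0,0,0],
    [0,0.012,0,0,0],
    [0,0.008,0,0,0],
    [0,0.001,0,0,0],
    [0,0,0,0,0],
    [0,0,0,0,0],
  ],
)

```text
clock: 7.65
ee_pos: [0.5085, 0.0301, 0.1895]
tcp_rot: [0.703, -0.702, 0.08, -0.081]
ft_force: [0.1, 0.0, -0.2]
width: 0.0088
```

jog_arm(
  steps=[
    [0,0.002,0.001,0,0],
    [0,0,0,0,0],
    [0,0,0,0,0.3],
    [0,0,0,0,0.3],
    [0,0,0,0,0.3],
    [0,-0.035,0,0,0.3],
    [0,-0.035,0,0,0.3],
    [0,-0.03,0,0,0.5],
    [0,0,0,0,0.5],
  ],
)

```text
clock: 8.4
ee_pos: [0.5102, 0.0313, 0.2918]
tcp_rot: [0.704, -0.701, 0.077, -0.083]
ft_force: [1.4, 1.1, -0.4]
width: 0.0428
```

```bash
python3 go.py .4535 -.260 .175 -12.2
```

```text
t 8.40 tcp [0.5102 0.0313 0.2918] psi -13.0 w 0.0428 F [ 1.4  1.1 -0.4]
spin -0.8 then dx 0.0061 dy 0.1168 dz -0.2967
```

jog_arm(
  steps=[
    [0.001,0,-0.037,0,0.5],
    [0.001,0,-0.037,0,0.5],
    [0.001,0,-0.037,0,0.5],
    [0.001,0,-0.037,0,0.5],
    [0.001,0,-0.037,0,0.5],
    [0.001,0,-0.037,0,0.5],
    [0,0,-0.037,0,0.5],
    [0,0,-0.037,0,0.5],
    [0,0.03,0,0,0.5],
    [0,0.03,0,0,0.5],
    [0,0,0,0,0.5],
    [0,0,0,0,0.5],
  ],
)

```text
clock: 9.4
ee_pos: [0.4469, -0.2581, 0.2257]
tcp_rot: [0.703, -0.702, 0.081, -0.079]
ft_force: [0.1, -0.5, 0.6]
width: 0.0428
```

```bash
python3 go.py .4535 -.260 .1745 -12.2; python3 - <<'E'
from h import *
c=cam("top"); save(c,"t1",(210,150,490,270),2.8)
E
```

```text
t 9.40 tcp [ 0.4469 -0.2581  0.2257] psi -13.0 w 0.0428 F [ 0.1 -0.5  0.6]
spin -0.8 then dx 0.0068 dy 0.0512 dz -0.0005
```

View pics/t1.png

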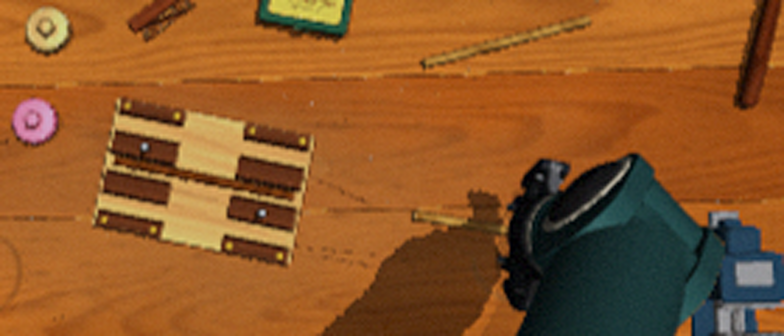

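The dark rod runs from (113,160) to (292,196) in this crop, lying in the middle groove and centred to about 2 mm. On to the near pale blank.

jog_arm(
  steps=[
    [0.007,0.02,0,-0.8,0.5],
    [0,0.02,0,0,0.5],
    [0,0.011,0,0,0.5],
    [0,0,0,0,0.5],
    [0,0,0,0,0],
    [0,0,0,0,0],
    [0,0,0,0,0],
    [0,0,0,0,0],
    [0,0,0,0,0],
    [0,0,0,0,0],
  ],
)

```text
clock: 10.28
ee_pos: [0.4549, -0.2601, 0.1771]
tcp_rot: [-0.703, 0.703, -0.074, 0.076]
ft_force: [-1.1, 0.4, 6.6]
width: 0.0085
```

```bash
python3 - <<'E'
from go import *
a=-.2266
for gx in(-.04,.04): print(gx,.508+gx*np.cos(a),.032+gx*np.sin(a))
go(.508-.04*np.cos(a),.032-.04*np.sin(a),.26,-12.9)
E
```

```text
-0.04 0.46902256442777407 0.04098662985846055
0.04 0.546977435572226 0.02301337014153945
t 10.28 tcp [ 0.4549 -0.2601  0.1771] psi -12.2 w 0.0085 F [-1.1  0.4  6.6]
spin 0.7 then dx -0.0535 dy -0.0829 dz 0.2967
```

jog_arm(
  steps=[
    [0,0,0,0,0.3],
    [0,0,0,0,0.3],
    [0,0,0,0,0.3],
    [0,0,0,0,0.3],
    [0,0,0,0,0],
    [0,0,0,0,0],
    [0,0,0,0,0],
    [0,0,0,0,0],
    [0,0,0,0,0],
  ],
)

```text
clock: 11.03
ee_pos: [0.4545, -0.2599, 0.1758]
tcp_rot: [-0.703, 0.703, -0.075, 0.075]
ft_force: [-0.3, -0.3, 2.9]
width: 0.0094
```

jog_arm(
  steps=[
    [0,-0.02,0,0,0],
    [0,-0.03,0,0.7,0],
    [0,-0.035,0,0,0],
    [-0.006,0,0.033,0,0],
    [-0.006,0,0.033,0,0],
    [-0.006,0,0.033,0,0],
    [-0.006,0,0.033,0,0],
    [-0.006,0,0.033,0,0],
    [-0.006,0,0.033,0,0],
    [-0.006,0,0.033,0,0],
    [-0.006,0,0.033,0,0],
    [-0.006,0,0.033,0,0],
    [0,0,0,0,0],
    [0,0,0,0,0],
    [0,0,0,0,0],
  ],
)

```text
clock: 12.28
ee_pos: [0.4678, 0.0414, 0.2606]
tcp_rot: [-0.702, 0.703, -0.079, 0.079]
ft_force: [-0.0, -0.3, -0.4]
width: 0.009
```

```bash
python3 go.py .469 .041 .188 -12.9; python3 - <<'E'
from h import *
c=cam("scene");u,v=map(int,proj(c,(.48,.03,.06)));save(c,"s3",(u-60,v-40,u+60,v+60),5)
E
```

```text
t 12.28 tcp [0.4678 0.0414 0.2606] psi -12.9 w 0.0090 F [-0.  -0.3 -0.4]
spin 0.0 then dx 0.0013 dy 0.0726 dz -0.0001
```

View pics/s3.png

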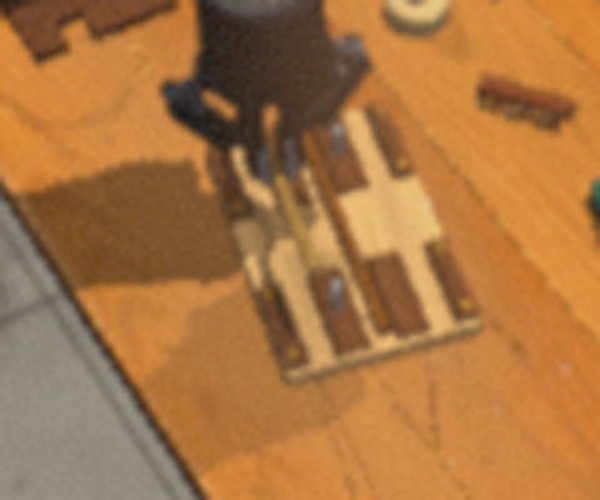

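The pale rod is held straight along the board, its near end at (310,262), and the dark one sits in its groove. Lowering.

jog_arm(
  steps=[
    [0.001,0.025,0,0,0],
    [0,0.025,0,0,0],
    [0,0.012,0,0,0],
    [0,0.008,0,0,0],
    [0,0.002,0,0,0],
    [0,0,0,0,0],
    [0,0,0,0,0.3],
    [0,0,0,0,0.3],
    [0,0,0,0,0.3],
    [0,-0.03,0,0,0.3],
    [0,-0.035,0,0,0.3],
    [0,-0.03,0,0,0.4],
    [0,0,0,0,0.4],
  ],
)

```text
clock: 13.42
ee_pos: [0.4709, 0.0414, 0.2888]
tcp_rot: [0.704, -0.701, 0.076, -0.083]
ft_force: [0.8, 0.4, -0.1]
width: 0.0342
```

```bash
python3 go.py .639 -.2745 .1745 13.6
```

```text
t 13.42 tcp [0.4709 0.0414 0.2888] psi -12.9 w 0.0342 F [ 0.8  0.4 -0.1]
spin -26.5 then dx 0.0891 dy 0.1143 dz -0.3466
```

jog_arm(
  steps=[
    [0,0,0,-6.7,0.4],
    [0,0,0,-6.6,0.4],
    [0,0,0,-6.6,0.4],
    [0,0,0,-6.6,0.4],
    [0.009,0,-0.035,0,0.4],
    [0.009,0,-0.035,0,0.4],
    [0.009,0,-0.035,0,0.4],
    [0.009,0,-0.035,0,0.4],
    [0.009,0,-0.035,0,0.4],
    [0.009,0,-0.035,0,0.4],
    [0.009,0,-0.035,0,0.4],
    [0.009,0,-0.035,0,0.4],
    [0.009,0,-0.035,0,0.4],
    [0.008,0,-0.032,0,0.4],
    [0,0.03,0,0,0.4],
    [0,0.03,0,0,0.4],
    [0,0,0,0,0.4],
    [0,0,0,0,0.4],
  ],
)

```text
clock: 14.92
ee_pos: [0.6365, -0.274, 0.2222]
tcp_rot: [0.703, -0.701, -0.083, 0.085]
ft_force: [-0.4, 0.1, 1.2]
width: 0.0341
```

```bash
python3 go.py .639 -.2745 .174 13.6;python3 - <<'E'
from h import *
c=cam("top"); save(c,"t2",(210,130,490,250),2.8)
E
```

```text
t 14.92 tcp [ 0.6365 -0.274   0.2222] psi 13.6 w 0.0341 F [-0.4  0.1  1.2]
spin 0.0 then dx 0.0023 dy 0.0482 dz -0.0010
```

View pics/t2.png

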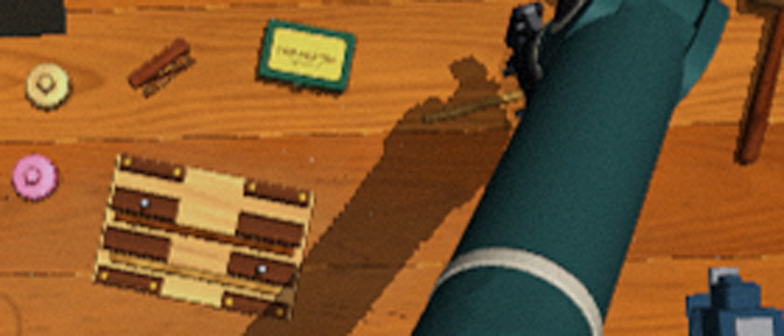

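Two rods now lie in their grooves, dark in the middle and pale at the lower side, (110,260) to (285,295). On to the last blank.

jog_arm(
  steps=[
    [0.002,0.02,-0.001,0,0.35],
    [0,0.018,0,0,0.35],
    [0,0.0095,0,0,0.35],
    [0,0,0,0,0.35],
    [0,0,0,0,0],
    [0,0,0,0,0],
    [0,0,0,0,0],
    [0,0,0,0,0],
    [0,0,0,0,0],
    [0,0,0,0,0],
  ],
)

```text
clock: 15.8
ee_pos: [0.6401, -0.2756, 0.1781]
tcp_rot: [-0.702, 0.702, 0.085, -0.083]
ft_force: [-0.8, 0.8, 6.5]
width: 0.0088
```

```bash
python3 go.py .547 .023 .26 -12.9
```

```text
t 15.80 tcp [ 0.6401 -0.2756  0.1781] psi 13.6 w 0.0088 F [-0.8  0.8  6.5]
spin 26.5 then dx -0.1574 dy -0.0819 dz 0.2702
```

jog_arm(
  steps=[
    [0,0,0,0,0.3],
    [0,0,0,0,0.3],
    [0,0,0,0,0.3],
    [0,0.001,0,0,0.3],
    [0,0,0,0,0],
    [0,0,0,0,0],
    [0,0,0,0,0],
    [0,0,0,0,0],
    [0,0,0,0,0],
  ],
)

```text
clock: 16.55
ee_pos: [0.6393, -0.2752, 0.175]
tcp_rot: [0.702, -0.702, -0.084, 0.084]
ft_force: [-0.2, -0.5, -0.3]
width: 0.009
```

jog_arm(
  steps=[
    [0,-0.02,0,0,0],
    [0,-0.03,0,0,0],
    [0,-0.035,0,0,0],
    [0,0,0,6.7,0],
    [0,0,0,6.6,0],
    [0,0,0,6.6,0],
    [0,0,0,6.6,0],
    [-0.0175,0,0.03,0,0],
    [-0.0175,0,0.03,0,0],
    [-0.0175,0,0.03,0,0],
    [-0.0175,0,0.03,0,0],
    [-0.0175,0,0.03,0,0],
    [-0.0175,0,0.03,0,0],
    [-0.0175,0,0.03,0,0],
    [-0.0175,0,0.03,0,0],
    [-0.0175,0,0.03,0,0],
    [0,0,0,0,0],
    [0,0,0,0,0],
    [0,0,0,0,0],
  ],
)

```text
clock: 18.13
ee_pos: [0.5462, 0.0227, 0.2605]
tcp_rot: [-0.703, 0.703, -0.079, 0.08]
ft_force: [0.4, -0.4, -0.8]
width: 0.0093
```

```bash
python3 go.py .547 .023 .188 -12.9
```

```text
t 18.13 tcp [0.5462 0.0227 0.2605] psi -12.9 w 0.0093 F [ 0.4 -0.4 -0.8]
spin 0.0 then dx 0.0007 dy 0.0725 dz 0.0004
```

jog_arm(
  steps=[
    [0.001,0.025,0,0,0],
    [0,0.025,0,0,0],
    [0,0.012,0,0,0],
    [0,0.008,0,0,0],
    [0,0.002,0,0,0],
    [0,0,0,0,0],
    [0,0,0,0,0.3],
    [0,0,0,0,0.3],
    [0,0,0,0,0.3],
    [0,-0.03,0,0,0.3],
    [0,-0.035,0,0,0.3],
    [0,-0.035,0,0,0.4],
    [0,-0.03,0,0,0.8],
  ],
)

```text
clock: 19.22
ee_pos: [0.547, 0.0227, 0.3207]
tcp_rot: [0.703, -0.702, 0.079, -0.08]
ft_force: [1.2, 1.1, 0.1]
width: 0.0447
```

jog_arm(
  steps=[
    [0,-0.01,0,-7,0.8],
    [0,-0.01,0,-7,0.8],
    [0,0,0,-7,0.8],
    [0,0,0,-7,0.8],
    [0,0,0,-7,0.8],
    [0,0,0,-7,0.8],
    [0,0,0,-7,0.8],
    [0,0,0,-7,0.8],
    [0,0,0,-7,0.8],
    [0,0,0,-7,0.8],
    [0,0,0,-7,0.8],
    [0,0,0,-7,0.8],
    [0,0,0,-7,0.8],
    [0,0,0,-7,0.8],
    [0,0,0,-4,0.8],
  ],
)

```text
clock: 20.47
ee_pos: [0.5469, 0.0228, 0.3389]
tcp_rot: [-0.502, 0.503, 0.498, -0.497]
ft_force: [0.2, 0.5, 0.1]
width: 0.0686
```

```bash
python3 go.py .465 .358 .28 89
```

```text
t 20.47 tcp [0.5469 0.0228 0.3389] psi 89.4 w 0.0686 F [0.2 0.5 0.1]
spin 0.4 then dx 0.3337 dy 0.0589 dz 0.0877
```

Moving toward the press board and hovering high, then a look at the blanks and a better fix on the press board's cleat.

jog_arm(
  steps=[
    [0.037,0,0.01,0,0.8],
    [0.037,0,0.01,0,0.8],
    [0.037,0,0.01,0,0.8],
    [0.037,0,0.01,0,0.8],
    [0.037,0,0.01,0,0.8],
    [0.037,0,0.01,0,0.8],
    [0.037,0,0.01,0,0.8],
    [0.037,0,0.01,0,0.8],
    [0.037,0,0.008,0.4,0.8],
    [0,0,0,0,0.8],
    [0,0,0,0,0.8],
  ],
)

```text
clock: 21.38
ee_pos: [0.4626, 0.3598, 0.3385]
tcp_rot: [0.504, -0.504, -0.496, 0.495]
ft_force: [0.0, -0.8, 0.2]
width: 0.0683
```

```bash
python3 go.py .465 .358 .195 89; python3 - <<'E'
from h import *
c=cam("top"); a=c["im"][170:260,225:335]
c2=cam("scene");u,v=map(int,proj(c2,(.465,.358,.04))); b=c2["im"][v-45:v+45,max(0,u-55):max(0,u-55)+110]
im=np.vstack([cv2.resize(x,(660,540)) for x in(a,)])
save(dict(im=a),"t3",None,4.5); save(dict(im=b),"s4",None,4.5)
E
```

```text
t 21.38 tcp [0.4626 0.3598 0.3385] psi 89.0 w 0.0683 F [ 0.  -0.8  0.2]
spin 0.0 then dx -0.0017 dy 0.1435 dz -0.0025
```

View pics/t3.png

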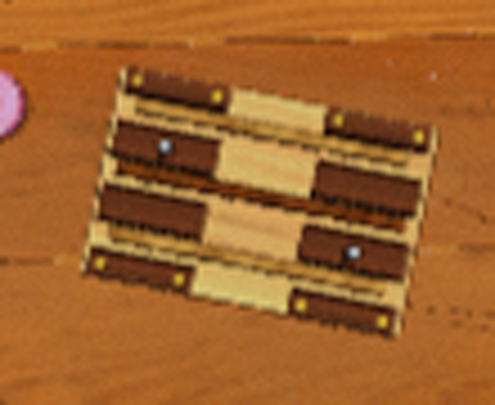

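View pics/s4.png

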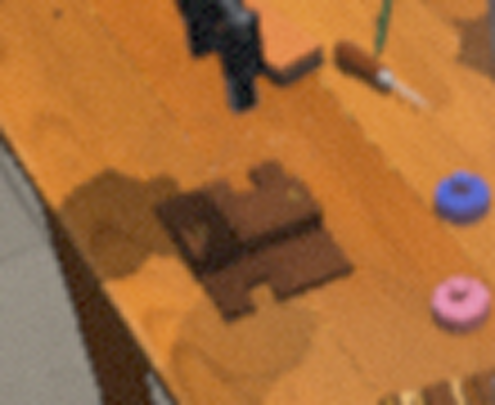

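All three blanks are seated, dark in the middle and ends well centred. The press board is clear below the fingers, with its cleat at about (.465,.3585) and yaw -0.02. Going down onto the cleat.

jog_arm(
  steps=[
    [-0.001,0.04,-0.0025,0,0.85],
    [0,0.04,0,0,0.85],
    [0,0.04,0,0,0.85],
    [0,0.02,0,0,0.85],
    [0,0.014,0,0,0.85],
    [0,0.0025,0,0,0.85],
    [0,0,0,0,0.85],
    [0,0,0,0,0.85],
  ],
  newtons=60,
)

```text
clock: 22.15
ee_pos: [0.4675, 0.356, 0.1832]
tcp_rot: [-0.506, 0.506, 0.495, -0.493]
ft_force: [-0.2, -1.3, -0.0]
width: 0.0726
```

jog_arm(
  steps=[
    [0,0,0,0,0.3],
    [0,0,0,0,0.3],
    [0,0,0,0,0.3],
    [0,0,0,0,0.3],
    [0,0,0,0,0.3],
    [0,0,0,0,0.3],
  ],
)

```text
clock: 22.65
ee_pos: [0.4673, 0.357, 0.184]
tcp_rot: [-0.505, 0.506, 0.496, -0.493]
ft_force: [-0.7, 0.5, 5.9]
width: 0.0487
```

```bash
python3 go.py .508 .032 .29 77
```

```text
t 22.65 tcp [0.4673 0.357  0.184 ] psi 88.7 w 0.0487 F [-0.7  0.5  5.9]
spin 11.7 then dx -0.3076 dy -0.1060 dz -0.1127
```

jog_arm(
  steps=[
    [0,0,0,0,0.3],
    [0,-0.01,0,0,0.3],
    [0,-0.02,0,0,0.3],
    [0,-0.03,0,0,0.3],
    [0,-0.03,0,0,0.3],
    [0,-0.016,0,0,0.3],
    [0,0,0,5.9,0.3],
    [0,0,0,5.8,0.3],
    [0,0,0,0,0.3],
  ],
  newtons=80,
)

```text
clock: 23.4
ee_pos: [0.4662, 0.3559, 0.289]
tcp_rot: [-0.554, 0.554, 0.44, -0.439]
ft_force: [0.7, -0.8, -2.9]
width: 0.048
```

jog_arm(
  steps=[
    [-0.02,0,-0.0075,0,0.3],
    [-0.025,0,-0.009,0,0.3],
    [-0.028,0,-0.01,0,0.3],
    [-0.028,0,-0.01,0,0.3],
    [-0.028,0,-0.01,0,0.3],
    [-0.028,0,-0.01,0,0.3],
    [-0.028,0,-0.01,0,0.3],
    [-0.028,0,-0.01,0,0.3],
    [-0.028,0,-0.01,0,0.3],
    [-0.027,0,-0.01,0,0.3],
    [-0.025,0,-0.009,0,0.3],
    [-0.015,0,-0.006,0,0.3],
    [0,0,0,0,0.3],
    [0,0,0,0,0.3],
    [0,0,0,0,0.3],
  ],
)

```text
clock: 24.65
ee_pos: [0.5058, 0.0317, 0.2878]
tcp_rot: [0.553, -0.553, -0.441, 0.441]
ft_force: [0.6, 0.5, -2.7]
width: 0.0485
```

```bash
python3 go.py .508 .032 .21 77; python3 - <<'E'
from h import *
c=cam("scene");u,v=map(int,proj(c,(.508,.03,.06)));save(c,"s5",(u-70,v-50,u+70,v+60),5)
c=cam("top");save(c,"t4",(200,160,350,270),5)
E
```

```text
t 24.65 tcp [0.5058 0.0317 0.2878] psi 77.2 w 0.0485 F [ 0.6  0.5 -2.7]
spin 0.2 then dx 0.0008 dy 0.0778 dz -0.0021
```

View pics/s5.png

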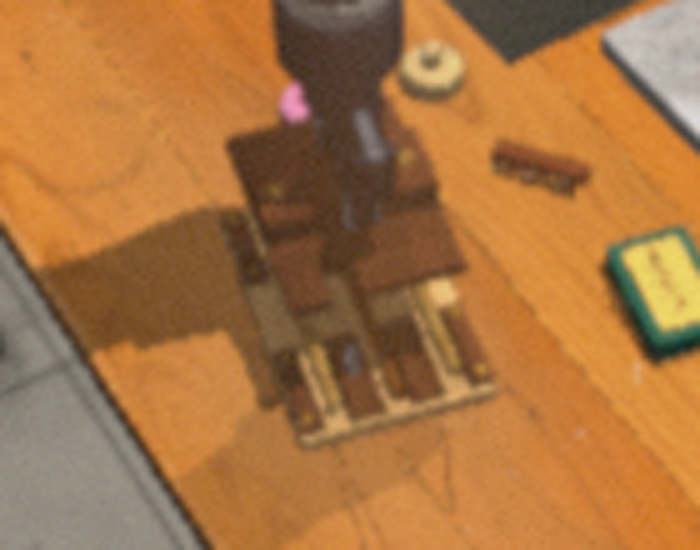

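View pics/t4.png

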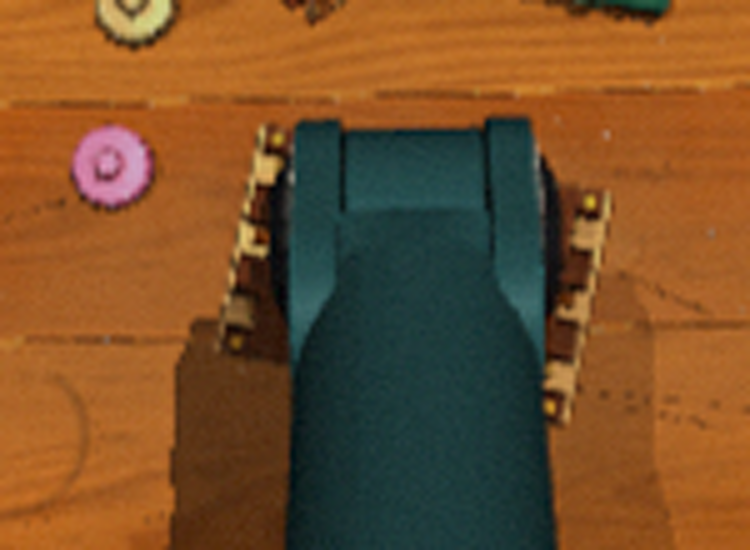

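The board is held level, yaw in line with the grooved board. Plate corners show at crop (467,268) and (290,312). I'll check the offset in the grip from these.

```bash
python3 - <<'E'
from h import *
c=cam("scene");u0,v0=map(int,proj(c,(.508,.03,.06)));u0-=70;v0-=50
a=np.radians(-12.9);Rm=np.array([[np.cos(a),-np.sin(a)],[np.sin(a),np.cos(a)]])
for z in(.112,.116):
  for n,l,(u,v) in(("right",(.056,-.075),(467,268)),("left",(-.056,-.075),(293,312))):
    P=ray(c,u0+u/5,v0+v/5,z)[:2]; print(z,n,P.round(4),"centre",(P-Rm@np.array(l)).round(4))
for n,l in(("right",(.056,-.075)),("left",(-.056,-.075)),("notchL",(-.03,-.075)),("notchR",(-.01,-.075))):
  p=np.array([.5058,.0317])+Rm@np.array(l); q=proj(c,(*p,.114)); print(n,((q[0]-u0)*5,(q[1]-v0)*5))
E
```

```text
0.112 right [ 0.5379 -0.0565] centre [0.5001 0.0291]
0.112 left [ 0.432  -0.0297] centre [0.5033 0.0309]
0.116 right [ 0.5362 -0.0593] centre [0.4983 0.0263]
0.116 left [ 0.4306 -0.0326] centre [0.502 0.028]
right (np.float64(472.61383091690476), np.float64(259.18668279971644))
left (np.float64(295.7152045522497), np.float64(307.2465331588511))
notchL (np.float64(337.3424080214451), np.float64(295.93724709647773))
notchR (np.float64(369.12990917286277), np.float64(287.30121311462653))
```

```bash
python3 go.py .511 .0315 .225 77
```

```text
t 24.80 tcp [0.5058 0.0322 0.2877] psi 77.2 w 0.0482 F [-0.1  0.2 -2.1]
spin 0.2 then dx 0.0005 dy 0.0627 dz -0.0052
```

jog_arm(
  steps=[
    [0,0.02,-0.003,0.2,0.3],
    [0,0.02,-0.002,0,0.3],
    [0,0.015,0,0,0.3],
    [0,0,0,0,0.3],
    [0,0,0,0,0.3],
  ],
)

```text
clock: 25.22
ee_pos: [0.5106, 0.0305, 0.2322]
tcp_rot: [0.554, -0.553, -0.439, 0.44]
ft_force: [-0.5, -0.6, -1.5]
width: 0.0487
```

```bash
python3 go.py .511 .0315 .207 77; python3 - <<'E'
from h import *
c=cam("scene");u,v=map(int,proj(c,(.508,.03,.03)));save(c,"s6",(u-60,v-50,u+60,v+50),6);print(u-60,v-50)
E
```

```text
t 25.22 tcp [0.5106 0.0305 0.2322] psi 76.9 w 0.0487 F [-0.5 -0.6 -1.5]
spin -0.1 then dx 0.0011 dy 0.0252 dz -0.0002
182 162
```

View pics/s6.png

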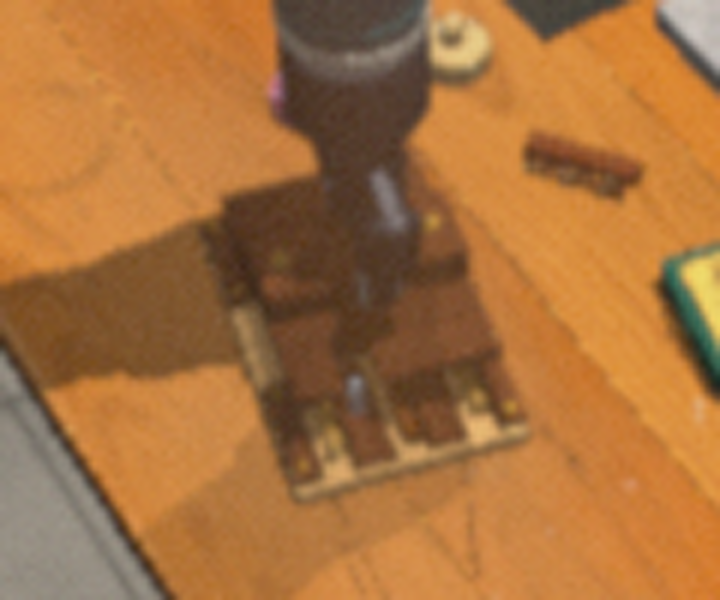

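```bash
python3 - <<'E'
from h import *
c=cam("scene")
a=np.radians(-13);Rm=np.array([[np.cos(a),-np.sin(a)],[np.sin(a),np.cos(a)]])
def pr(l,z): 
  p=np.array([.508,.032])+Rm@np.array(l); q=proj(c,(*p,z)); return np.round([(q[0]-182)*6,(q[1]-162)*6])
for n,l in(("right",(.056,-.075)),("left",(-.056,-.075)),("nL",(-.03,-.075)),("nR",(-.01,-.075)),("nRin",(-.01,-.05))):print(n,pr(l,.058),pr(l,.048))
print("pin",pr((-.02,-.062),.042),"boardR",pr((.065,-.1),.012),"boardL",pr((-.065,-.1),.012))
print("cleat top R",pr((.056,-.025),.080),"plate L+y",pr((-.056,.075),.058), "cleat L",pr((-.056,.025),.080))
E
```

```text
right [504. 342.] [503. 353.]
left [298. 398.] [299. 410.]
nL [346. 385.] [347. 397.]
nR [383. 375.] [384. 386.]
nRin [369. 339.] [369. 351.]
pin [358. 380.] boardR [535. 426.] boardL [300. 493.]
cleat top R [472. 245.] plate L+y [220. 192.] cleat L [242. 231.]
```

The plate's right corner at (498,350), the cleat's at (466,243) and the grooved board's at (530,428) all differ from the prediction by the same few pixels. The alignment is therefore good to about 1-2 mm. Lowering slowly.

jog_arm(
  steps=[
    [0.001,0.008,0,0,0.3],
    [0,0.008,0,0,0.3],
    [0,0.005,0,0,0.3],
    [0,0.003,0,0,0.3],
    [0,0.002,0,0,0.3],
    [0,0,0,0,0.3],
    [0,0,0,0,0.3],
  ],
)

```text
clock: 25.9
ee_pos: [0.511, 0.0307, 0.207]
tcp_rot: [0.554, -0.554, -0.439, 0.439]
ft_force: [-2.9, 1.0, 3.2]
width: 0.0485
```

jog_arm(
  steps=[
    [0,0.001,0,0,0.3],
    [0,0,0,0,0.3],
    [0,0,0,0,0.7],
    [0,0,0,0,0.8],
    [0,0,0,0,0.8],
    [0,0,0,0,0.8],
    [0,-0.02,0,0,0.8],
    [0,-0.03,0,0,0.8],
    [0,-0.03,0,0,0.8],
    [0,-0.03,0,0,0.8],
    [0,0,0,0,0.8],
  ],
)

```text
clock: 26.82
ee_pos: [0.5131, 0.0307, 0.3208]
tcp_rot: [-0.552, 0.556, 0.442, -0.436]
ft_force: [1.6, 0.8, 0.1]
width: 0.0684
```

```bash
python3 go.py .663 .184 .26 77;  python3 - <<'E'
from h import *
c=cam("scene");u,v=182,162;save(c,"s7",(u,v,u+120,v+100),6)
E
```

```text
t 26.82 tcp [0.5131 0.0307 0.3208] psi 76.8 w 0.0684 F [1.6 0.8 0.1]
spin -0.2 then dx 0.1831 dy 0.0608 dz -0.1116
```

View pics/s7.png

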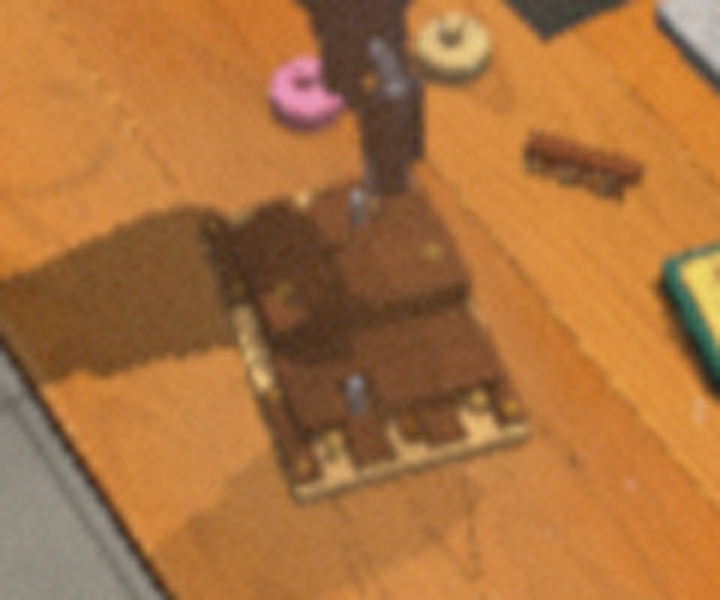

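The press board lies flat with the pin showing in its notch at (355,390). Now the weight.

jog_arm(
  steps=[
    [0.023,0,-0.014,0,0.85],
    [0.023,0,-0.014,0,0.85],
    [0.023,0,-0.014,0,0.85],
    [0.023,0,-0.014,0,0.85],
    [0.023,0,-0.014,0,0.85],
    [0.023,0,-0.014,0,0.85],
    [0.023,0,-0.014,0,0.85],
    [0.022,0,-0.014,0,0.85],
    [0,0.03,0,0,0.85],
    [0,0.03,0,0,0.85],
    [0,0,0,0,0.85],
    [0,0,0,0,0.85],
  ],
)

```text
clock: 27.87
ee_pos: [0.6608, 0.1831, 0.2527]
tcp_rot: [0.555, -0.553, -0.437, 0.441]
ft_force: [1.2, -0.1, 0.4]
width: 0.0726
```

```bash
python3 go.py .663 .184 .173 77;  python3 - <<'E'
from meas import *
c=cam("top")
dk=lambda h:(h[...,2]<90)
print("press",comps(c,.508,.032,.033,lambda h:(h[...,2]<125)&(h[...,1]>150),.002,.1,.13))
print("pins z42",comps(c,.508,.032,.042,lambda h:(h[...,1]<95)&(h[...,2]>90),.00001,.1,.13))
print("screws z55",comps(c,.508,.032,.055,lambda h:(h[...,0]>=17)&(h[...,2]>110),.000008,.055,.04))
save(c,"t5",(225,165,325,265),6)
E
```

```text
t 27.87 tcp [0.6608 0.1831 0.2527] psi 76.8 w 0.0726 F [ 1.2 -0.1  0.4]
spin -0.2 then dx 0.0014 dy 0.0797 dz -0.0020
press [(array([0.507 , 0.0352], dtype=float32), array([0.1338, 0.1959], dtype=float32), -0.227)]
pins z42 [(array([ 0.4748, -0.0243], dtype=float32), array([0.0065, 0.0075], dtype=float32), 0.0), (array([0.542 , 0.0877], dtype=float32), array([0.0055, 0.007 ], dtype=float32), -0.0)]
screws z55 [(array([0.455, 0.068], dtype=float32), array([0.003, 0.008], dtype=float32), 0.0), (array([0.4685, 0.0405], dtype=float32), array([0.008, 0.009], dtype=float32), 0.0), (array([0.5505, 0.0215], dtype=float32), array([0.01, 0.01], dtype=float32), 0.0), (array([0.5595, 0.0055], dtype=float32), array([0.007, 0.026], dtype=float32), 0.0)]
```

View pics/t5.png

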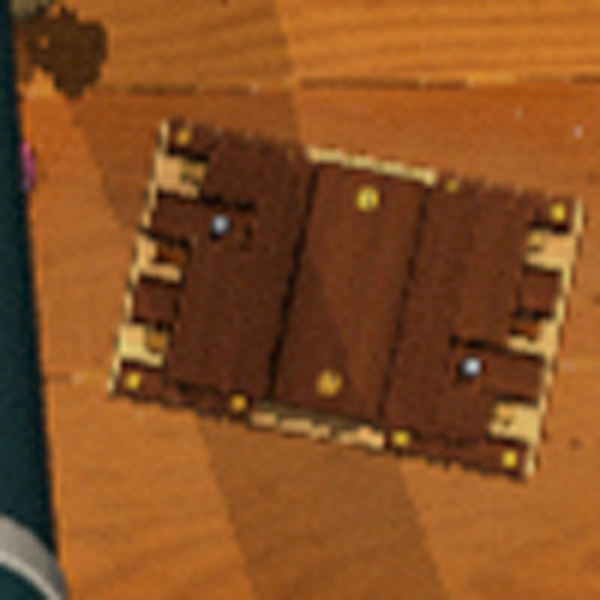

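The press board sits on the board with its screws at (368,198) and (330,382), giving a centre of (.5095,.031) and yaw -0.228. That is within 2 mm of the target. Now gripping the weight.

jog_arm(
  steps=[
    [0.001,0.03,-0.002,0,0.85],
    [0,0.03,0,0,0.85],
    [0,0.015,0,0,0.85],
    [0,0.005,0,0,0.85],
    [0,0,0,0,0.85],
    [0,0,0,0,0.85],
  ],
  newtons=50,
)

```text
clock: 28.42
ee_pos: [0.6649, 0.184, 0.1774]
tcp_rot: [-0.554, 0.554, 0.44, -0.438]
ft_force: [0.3, -0.5, 0.9]
width: 0.0728
```

jog_arm(
  steps=[
    [0,0,0,0,0.3],
    [0,0,0,0,0.3],
    [0,0,0,0,0.3],
    [0,0,0,0,0.3],
    [0,0,0,0,0.3],
    [0,0,0,0,0.3],
    [0,0,0,0,0.3],
  ],
)

```text
clock: 29.0
ee_pos: [0.6648, 0.184, 0.1779]
tcp_rot: [-0.554, 0.554, 0.44, -0.438]
ft_force: [-1.5, 0.1, 6.8]
width: 0.0422
```

Width 42.2 mm suggests the grip is a little high. Reopening and going 5 mm lower.

jog_arm(
  steps=[
    [0,0,0,0,0.7],
    [0,0,0,0,0.7],
    [0,0,0,0,0.7],
    [0,0.005,0,0,0.7],
    [0,0,0,0,0.7],
    [0,0,0,0,0.7],
  ],
)

```text
clock: 29.5
ee_pos: [0.6637, 0.1839, 0.17]
tcp_rot: [0.554, -0.554, -0.439, 0.44]
ft_force: [0.7, 0.0, -0.3]
width: 0.0599
```

jog_arm(
  steps=[
    [0,0,0,0,0.3],
    [0,0,0,0,0.3],
    [0,0,0,0,0.3],
    [0,0,0,0,0.3],
    [0,0,0,0,0.3],
    [0,0,0,0,0.3],
    [0,0,0,0,0.3],
  ],
)

```text
clock: 30.08
ee_pos: [0.6645, 0.1841, 0.1718]
tcp_rot: [-0.554, 0.554, 0.44, -0.439]
ft_force: [-0.5, -0.1, 4.8]
width: 0.0429
```

jog_arm(
  steps=[
    [0,-0.01,0,0,0.3],
    [0,-0.02,0,0,0.3],
    [0,-0.03,0,0,0.3],
    [0,-0.03,0,0,0.3],
    [0,-0.03,0,0,0.3],
    [0,0,0,0,0.3],
    [0,0,0,0,0.3],
  ],
)

```text
clock: 30.67
ee_pos: [0.6644, 0.184, 0.2929]
tcp_rot: [-0.554, 0.554, 0.441, -0.438]
ft_force: [0.4, 0.4, -4.0]
width: 0.0425
```

```bash
python3 go.py .5095 .031 .2275 77
```

```text
t 30.67 tcp [0.6644 0.184  0.2929] psi 76.8 w 0.0425 F [ 0.4  0.4 -4. ]
spin -0.2 then dx -0.1839 dy 0.0654 dz 0.1165
```

Weight is held (about 4 N, so 0.3 kg plus noise). Carrying it over.

jog_arm(
  steps=[
    [-0.014,0,0.009,0,0.3],
    [-0.02,0,0.0125,0,0.3],
    [-0.02,0,0.0125,0,0.3],
    [-0.02,0,0.0125,0,0.3],
    [-0.02,0,0.0125,0,0.3],
    [-0.02,0,0.0125,0,0.3],
    [-0.02,0,0.0125,0,0.3],
    [-0.02,0,0.0125,0,0.3],
    [-0.02,0,0.0125,0,0.3],
    [-0.01,0,0.007,0,0.3],
    [0,0.03,0,0,0.3],
    [0,0.02,0,0,0.3],
    [0,0,0,0,0.3],
    [0,0,0,0,0.3],
    [0,0,0,0,0.3],
  ],
)

```text
clock: 31.92
ee_pos: [0.5096, 0.0315, 0.2409]
tcp_rot: [-0.554, 0.554, 0.439, -0.439]
ft_force: [0.3, -0.1, -2.1]
width: 0.0425
```

```bash
python3 go.py .5095 .031 .2275 77
```

```text
t 31.92 tcp [0.5096 0.0315 0.2409] psi 76.8 w 0.0425 F [ 0.3 -0.1 -2.1]
spin -0.2 then dx -0.0005 dy 0.0134 dz -0.0000
```

jog_arm(
  steps=[
    [0,0.007,0,0,0.3],
    [0,0.004,0,0,0.3],
    [0,0.002,0,0,0.3],
    [0,0,0,0,0.3],
    [0,0,0,0,0.3],
    [0,0,0,0,0.3],
  ],
)

```text
clock: 32.42
ee_pos: [0.5093, 0.0313, 0.2279]
tcp_rot: [-0.554, 0.554, 0.44, -0.439]
ft_force: [-0.3, -0.6, -2.4]
width: 0.0428
```

Not yet in contact, so I'm easing down in small steps.

jog_arm(
  steps=[
    [0,0.001,0,0,0.3],
    [0,0,0,0,0.3],
    [0,0,0,0,0.3],
    [0,0,0,0,0.3],
  ],
)

```text
clock: 32.75
ee_pos: [0.5092, 0.0313, 0.2268]
tcp_rot: [-0.554, 0.554, 0.439, -0.439]
ft_force: [0.0, 0.1, -4.0]
width: 0.0427
```

jog_arm(
  steps=[
    [0,0.001,0,0,0.3],
    [0,0,0,0,0.3],
    [0,0,0,0,0.3],
    [0,0,0,0,0.3],
  ],
)

```text
clock: 33.08
ee_pos: [0.5093, 0.0312, 0.2266]
tcp_rot: [0.554, -0.554, -0.44, 0.439]
ft_force: [-2.2, -0.9, 5.8]
width: 0.0425
```

Contact (Fz went from -4 to +6 N). Releasing and rising, then backing away for the last look.

jog_arm(
  steps=[
    [0,0,0,0,0.6],
    [0,0,0,0,0.75],
    [0,0,0,0,0.85],
    [0,0,0,0,0.85],
    [0,-0.01,0,0,0.85],
    [0,-0.025,0,0,0.85],
    [0,-0.03,0,0,0.85],
    [0,-0.03,0,0,0.85],
    [0.035,0,0,0,0.85],
    [0.035,0,0,0,0.85],
    [0.035,0,0,0,0.85],
    [0.035,0,0,0,0.85],
    [0.035,0,0,0,0.85],
    [0.035,0,0,0,0.85],
    [0.035,0,0,0,0.85],
    [0.035,0,0,0,0.85],
    [0,0,0,0,0.85],
    [0,0,0,0,0.85],
  ],
)

```text
clock: 34.58
ee_pos: [0.5723, 0.3066, 0.3209]
tcp_rot: [0.553, -0.553, -0.441, 0.44]
ft_force: [0.6, -0.7, -0.1]
width: 0.0723
```

```bash
python3 - <<'E'
from meas import *
c=cam("top");s=cam("scene")
print("weight z70",comps(c,.5095,.031,.07,lambda h:(h[...,1]<165)&(h[...,2]>90),.0004,.04,.04))
print("pins",comps(c,.508,.032,.042,lambda h:(h[...,1]<95)&(h[...,2]>90),.00001,.1,.13))
a=c["im"][170:260,220:330];b=s["im"][150:270,170:300]
cv2.imwrite("pics/fin.png",np.hstack([cv2.resize(a,(390,360)),cv2.resize(b,(390,360))])[...,::-1])
x=env.read_state();print(x["clock"],x["ee_pos"])
E
```

```text
weight z70 [(array([0.5085, 0.0312], dtype=float32), array([0.0445, 0.046 ], dtype=float32), 0.0)]
pins [(array([ 0.4748, -0.0243], dtype=float32), array([0.0065, 0.0075], dtype=float32), 0.0), (array([0.5199, 0.0201], dtype=float32), array([0.011 , 0.0205], dtype=float32), -0.785), (array([0.5421, 0.0879], dtype=float32), array([0.0071, 0.0074], dtype=float32), 0.785)]
34.6833 [0.57292257 0.30300857 0.32088345]
```

View pics/fin.png

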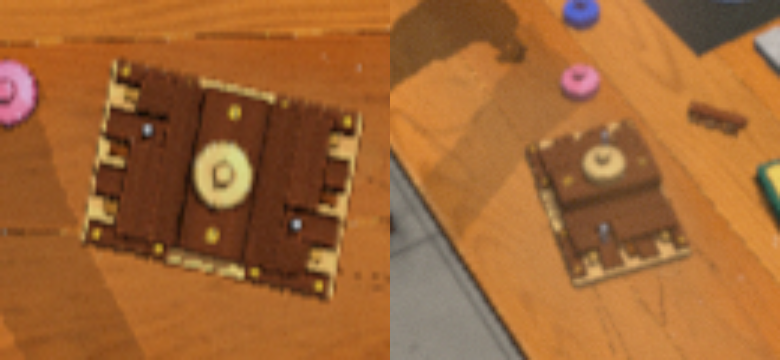

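The weight stands upright on the cleat at (223,175), between the two screws. The board is flat over both pins, and the arm is clear. Handing in.

```bash
python3 -c "
from plant import env
print(env.close_job())"
```

```text
the job is handed in; nothing more can be done
None
```

The press is loaded and handed in at about 35 s of the 112 s allowed. The dark blank lies in the middle groove with the pale ones on either side. The pressing board is down over both pins, and the brass weight stands on its cleat.

- **Blanks:** top and scene pictures showed all three in their grooves, centred to within a few millimetres.
- **Pressing board:** its screws put the centre about 2 mm from the grooved board's centre and its yaw within about 0.01 rad. It looks flat with both pins in the notches; I did not measure tilt or height as numbers.
- **Weight:** it measured about 1 mm from the cleat's middle, and it looks upright in both views.
- **Bystanders and arm:** the comb is unmoved in the pictures. The tin is only partly in the last one, but was in place before and the arm never went near it afterwards. The arm is clear and touching nothing.
- **Disagreements:** each rod's first grip and the weight's first grip sat too high, with an upward push of about 6.6 N, so I opened and gripped again lower. One colour mask for the pressing board caught the grooved board as well, so I used the screws instead.

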